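Tap-test the front electrode and mark it

ROBOT

A 6-joint arm with a two-finger parallel gripper is mounted at the origin on the work surface. World frame = base frame: x ahead of the robot, y to its left, z up, the work surface at z = 0. Lengths are in m, angles in degrees, forces in N, time in s.
With the tool pointing down it reaches from about 0.35 to 0.95 m from the base axis. Payload 17.4 kg.
Tool frame: the origin (TCP) lies on the centre line of the jaws, within the pads' length; the fingertips stand 8 mm ahead of it and the grasp point (between the pads) lies 11 mm behind it (ctrl.tip_extent is the distance from the TCP to the fingertips, in m); z points along the fingers, y is the direction in which the jaws open and shut (so a half turn about z gives the same grasp; the last joint's range is limited). The gripper opens to 93 mm and grips with 3 to 60 N. Pads are 15 mm wide; open, the fingers measure 128 mm over their backs; the gripper's body (75 mm by 188 mm) begins 65 mm behind the grasp point.
Start: joints at [66.475, 6.646, 82.598, -0, 90.757, -2.166], TCP at [0.246, 0.629, 0.227] pointing down, gripper open.
Joint ranges: [-162.19, 162.19], [-47.58, 125.68], [4.15, 143.07], [-65.23, 245.23], [0.69, 171.88], [-170.13, 170.13]. Speed limits (degrees/s): [108.29, 108.29, 127.2, 180, 180, 180].

INTERFACE

Orientations are given as a 3x3 rotation matrix whose columns are the frame's x, y, z axes.
In Python, from rig import ctrl, viewer gives the robot as it stands.
- The arm moves only by the tool jog_arm, never from a script. Its argument "series" is a list of rows, each a list of 6 numbers: the shift along the world's x, y, z in m, then the turn, a rotation vector about the world's x, y, z in degrees. In form: [[x, y, z, wx, wy, wz], ...]. A call has 1 to 8 rows; each row is the pose to reach, as a shift and turn from the pose commanded when the call began; what a row does not reach only later rows make up. A row lasts 1/8 s, in which the tool goes at most 62.5 mm and 10.7 degrees, less where a joint would pass 70% of its speed; a pose out of reach is approached as far as the arm can. A call with a gripper value outside its range is refused whole. "claw" is the opening, from -1 (shut) to 1 (fully open), so that 0 is half open, set as the call begins (left out, the last holds). The fingers move at their own pace and stop on an object; the grip force is fixed at half the most. Time passes only in rows, so rows that repeat a pose let the fingers close. It gives the time, the measured TCP pose, the force and the opening at its end, in the units of the state.
- ctrl.get_state(): the state, without advancing time (a new reading comes with each control period).
- viewer.grab_frame(name): name is "scene" or "top"; returns a dict with "img" (480x640x3 uint8, blue, green, red), "fovy" (degrees; the focal length in pixels is half the picture's height over the tangent of half this angle, whatever the lens; pixels are square), "cx", "cy" (the principal point, pixels), "D" ([k1, k2, p1, p2, k3] as OpenCV has them; the pictures are not rectified), "R" (3x3) and "t" (3): a world point X has camera coordinates R X + t. Camera axes: x right, y down, z forward; pixel columns grow to the right and rows downward; lengths in m; the calibration is good to about 2 mm. A picture is of the moment at which its call begins. There is no depth.
- ctrl.finish_job(): hands the job in, once; it reports no verdict.
The state is a dict: "time_s": time; "joints": joint angles; "joint_velocities": joint speeds; "joint_torque": joint torques, N m; "position": TCP position; "orientation": TCP orientation; "ft_force": force on the tool from outside, world axes, zero at the start; "torque": the same for the moment, N m; "finger_gap": opening from 0.0 (shut) to 1.0 (fully open).
Only numpy, scipy, OpenCV 4.12 (cv2) and the standard library are available. Lean on these libraries where they do the work, as an engineer would, in place of code of your own. Each camera call takes 0.05 s, during which the arm holds its last target.

TASK

Tap-test the electrode headset: with the fingertips, lightly touch the front electrode cap, the one across the top of the head from the recorder pack, then draw back and press the widest of the three desk push buttons right down to mark the tap, and let it spring up. Leave the other electrodes, the narrow buttons and the things standing about alone, and do not lift, shove or tip the headset.

Things in the scene. Friction and masses are not known exactly. Their poses are not given: they have to be found in the camera images.
- headset: white lattice headset on a grey ball (198 mm across, centre 115 mm up) on a wooden foot 176 mm across; loose, about 1.6 kg. Origin: centre of the foot's underside; z up, +x to the back of the head, where a white box (recorder pack, 30 x 72 x 56 mm) sticks out to 127 mm. Five like electrode caps on top: one at the crown, four 68 mm from the axis, tilted outward 0.56 rad
- electrode_crown: black round-topped electrode cap, 22 mm across, of the headset, at the very top. Origin: outermost point of its rounded top (243 mm above the table); its z axis points outward along the cap. It is sprung inward along that axis: 10 mm of travel, about 0.4 N per mm, springs back by itself
- electrode_front: black round-topped electrode cap, 22 mm across, of the headset, front one: on the opposite side of the top from the recorder pack (the one to touch). Origin: outermost point of its rounded top (223 mm above the table); its z axis points outward along the cap. It is sprung inward along that axis: 10 mm of travel, about 0.4 N per mm, springs back by itself
- electrode_back: black round-topped electrode cap, 22 mm across, of the headset, back one: between the crown and the recorder pack. Origin: outermost point of its rounded top (223 mm above the table); its z axis points outward along the cap. It is sprung inward along that axis: 10 mm of travel, about 0.4 N per mm, springs back by itself
- electrode_left: black round-topped electrode cap, 22 mm across, of the headset, on the wearer's left. Origin: outermost point of its rounded top (223 mm above the table); its z axis points outward along the cap. It is sprung inward along that axis: 10 mm of travel, about 0.4 N per mm, springs back by itself
- electrode_right: black round-topped electrode cap, 22 mm across, of the headset, on the wearer's right. Origin: outermost point of its rounded top (223 mm above the table); its z axis points outward along the cap. It is sprung inward along that axis: 10 mm of travel, about 0.4 N per mm, springs back by itself
- button_wide_top (a point): the wide one: round white push button 36 mm across on a grey box 64 x 64 x 30 mm fixed to the table; the point is the centre of the button's flat top, 42 mm above the table when up. The three boxes are alike but for the button's width and stand in any order
- button_wide (a joint): travel of that button in m: 0 up, 0.006 fully down (about 4.5 N), springs back
- button_narrow_a_top (a point): a narrow one: round white push button 18 mm across on a grey box 64 x 64 x 30 mm fixed to the table; the point is the centre of the button's flat top, 42 mm above the table when up. The three boxes are alike but for the button's width and stand in any order
- button_narrow_a (a joint): travel of that button in m: 0 up, 0.006 fully down (about 4.5 N), springs back
- button_narrow_b_top (a point): a narrow one: round white push button 18 mm across on a grey box 64 x 64 x 30 mm fixed to the table; the point is the centre of the button's flat top, 42 mm above the table when up. The three boxes are alike but for the button's width and stand in any order
- button_narrow_b (a joint): travel of that button in m: 0 up, 0.006 fully down (about 4.5 N), springs back
- rover: small black three-deck wheeled robot, 130 x 150 x 148 mm tall, origin under its centre; loose bystander
- mug: white mug, 76 mm across, 92 mm tall, origin under its centre; loose bystander
- bottle: closed white bottle, 52 mm across, 140 mm tall, origin under its centre; loose bystander
- screwdriver: black-handled screwdriver, 190 mm long, lying along its x axis; loose bystander
- marker: white marker pen with black cap, 130 mm long, 13 mm thick, lying along its x axis; loose bystander
- tape: roll of paper tape lying flat, 52 mm across, 19 mm tall; loose bystander
- spare_electrode: loose spare electrode standing on the table: white ring 33 mm across with a black cap, 28 mm tall; not part of the headset; loose bystander
There are look-alikes about, which are no part of the job. What is shaped like the headset but purple is not meant. Leave any red look-alike of the part that bears button_wide_top alone.

How it is judged:
By the outcome, as a careful person would: the job done as asked, in the order asked, and still so for the second after the job is handed in, with the robot touching nothing.
It also fails if it takes over 38 s, if anything falls off the work surface, if the arm or the gripper's body presses on something with over 40 N, if the wrist force passes 120 N, or if a joint passes its speed limit or range.

## Working session

There is one attempt and no reset: what is moved stays moved. The work goes in short steps, Python scripts to look and compute and a tool call to move; the robot and the scene stay as the last step left them, time stands still between calls to the robot, and variables do not carry over. Pictures are saved under pics/ and viewed, and the job is handed in when it is done.

Besides the shell and the picture viewer there is one more tool, called as name(argument=value, ...) on one line, values as JSON. jog_arm: Moves the arm, as the interface text tells. Its arguments: {"type":"object","properties":{"series":{"type":"array"},"claw":{"type":"number"}},"required":["series"]}

```bash
mkdir -p pics; ls
cat > h.py <<'E'
import numpy as np, cv2, pickle
def K(f):
    fl=240/np.tan(np.radians(f['fovy'])/2)
    return np.array([[fl,0,f['cx']],[0,fl,f['cy']],[0,0,1.]])
def ray(f,uv):
    p=cv2.undistortPoints(np.array([[uv]],float),K(f),np.array(f['D'],float))[0,0]
    R=np.array(f['R']);t=np.array(f['t'])
    return -R.T@t, R.T@np.array([p[0],p[1],1.])
def onz(f,uv,z):
    c,d=ray(f,uv); return c+d*(z-c[2])/d[2]
def proj(f,X):
    R=np.array(f['R']);t=np.array(f['t'],float)
    return cv2.projectPoints(np.array(X,float).reshape(-1,3),cv2.Rodrigues(R)[0],t,K(f),np.array(f['D'],float))[0][:,0]
def tri(fa,a,fb,b):
    c1,d1=ray(fa,a);c2,d2=ray(fb,b)
    s=np.linalg.lstsq(np.c_[d1,-d2],c2-c1,rcond=None)[0]
    p,q=c1+d1*s[0],c2+d2*s[1]
    return (p+q)/2,np.linalg.norm(p-q)
def grab(tag):
    from rig import viewer
    F={n:viewer.grab_frame(n) for n in('scene','top')}
    pickle.dump(F,open(tag+'.pkl','wb'))
    for n in F: cv2.imwrite(f'pics/{tag}_{n}.png',F[n]['img'])
    return F
def load(tag): return pickle.load(open(tag+'.pkl','rb'))
E
python3 - <<'E'
from h import *
F=grab('a')
for n,f in F.items(): print(n,f['fovy'],-np.array(f['R']).T@f['t'],f['D'],np.array(f['R'])[2])
from rig import ctrl
print(ctrl.get_state(),ctrl.tip_extent)
E
```

```text
pics
scene 51.392141514336146 [1.1900159  0.02211994 1.16315265] [-0.07072622  0.          0.          0.          0.        ] [-0.56796276 -0.07286744 -0.81982232]
top 56.43419454491914 [ 0.37709996 -0.05919134  1.09046599] [-0.00197593  0.          0.          0.          0.        ] [ 0.12477388  0.00946701 -0.99214004]
{'time_s': 0.1, 'joints': array([ 6.64737744e+01,  6.67060477e+00,  8.26326825e+01,  1.17829028e-03,
        9.07584215e+01, -2.16636585e+00]), 'joint_velocities': array([-0.05898672,  0.00282503, -0.178632  , -0.0833605 , -0.03000351,
       -0.03963181]), 'joint_torque': array([ 2.37187342e-03, -7.22885728e+01, -6.23868513e+01,  7.82421464e-02,
        2.28194782e-02, -3.75086142e-05]), 'position': array([0.24578405, 0.62845572, 0.22597981]), 'orientation': array([[-9.31311294e-01,  3.64223931e-01, -4.48767413e-04],
       [ 3.64224203e-01,  9.31310781e-01, -9.79288704e-04],
       [ 6.12615485e-05, -1.07547458e-03, -9.99999420e-01]]), 'ft_force': array([0.06906972, 0.22779981, 0.73813835]), 'torque': array([-0.02195795, -0.01492571, -0.01879141]), 'finger_gap': 0.9982645530245636} 0.008
```

View pics/a_scene.png

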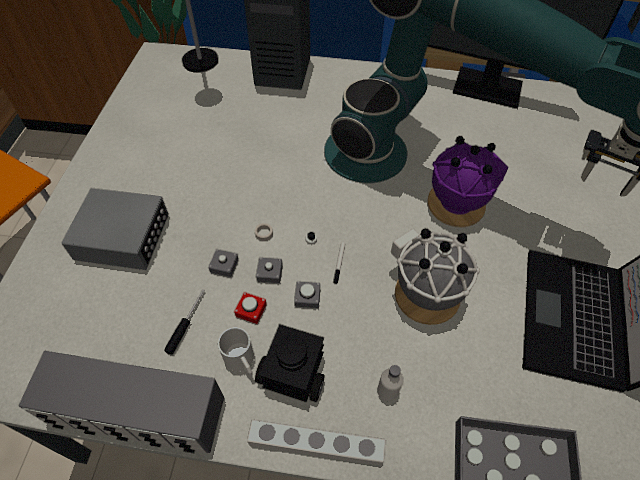

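View pics/a_top.png

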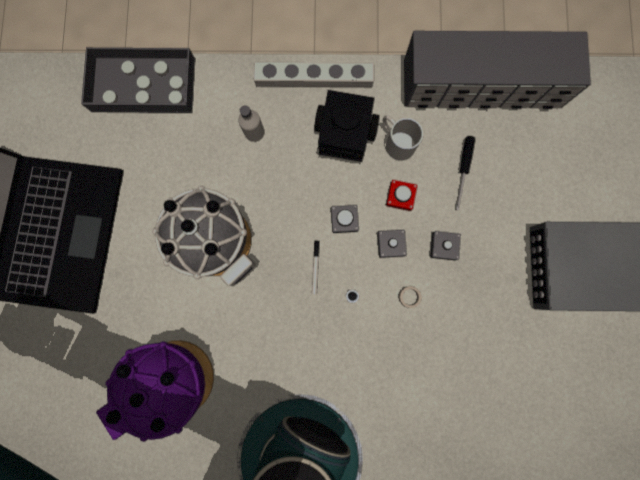

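The top view shows the white headset at (200,232) with its recorder pack at (237,270), lower right.

**Electrode candidates (top view):**
- Five caps on the white headset: (170,206), (213,206), (188,226), (167,248), (210,248).
- Not meant: the purple headset's caps around (137,400), and the loose spare at (352,296).
- Choice: (170,206), the cap diagonally opposite the pack. In the scene view it is (462,268).

**Button candidates (top view):**
- Grey boxes at (345,218) wide, (392,243) narrow and (446,245) narrow.
- Not meant: the red look-alike at (403,194).
- Choice: (345,218). In the scene view it is (307,291).

Next I'll check these choices in a close crop and measure them.

Run:
```python
from h import *
F=load('a')
t=F['top']['img'];s=F['scene']['img']
a=cv2.resize(t[175:300,140:300],None,fx=2.5,fy=2.5,interpolation=2)
b=cv2.resize(t[175:300,310:470],None,fx=2.5,fy=2.5,interpolation=2)
c=cv2.resize(s[215:340,380:540],None,fx=2.5,fy=2.5,interpolation=2)
d=cv2.resize(s[215:340,200:360],None,fx=2.5,fy=2.5,interpolation=2)
cv2.imwrite('pics/crop.png',np.vstack([np.hstack([a,b])[:300],np.hstack([c,d])[:300]]))
def blobs(img,box,lo,hi,thr,inv):
    x0,y0,x1,y1=box;g=img[y0:y1,x0:x1].max(2) if inv else img[y0:y1,x0:x1].min(2)
    m=((g<thr) if inv else (g>thr)).astype(np.uint8)
    n,_,st,ce=cv2.connectedComponentsWithStats(m)
    return [(np.round(ce[i]+[x0,y0],1),st[i,2:5]) for i in range(1,n) if lo<st[i,4]<hi]
for nm,im,box in(('top',t,(150,180,265,290)),('scene',s,(390,222,485,320))):
    print(nm);[print(*x) for x in blobs(im,box,25,250,35,True)]
for nm,im,box in(('top',t,(325,200,465,262)),('scene',s,(205,245,325,310))):
    print(nm);[print(*x) for x in blobs(im,box,20,500,150,False)]
```

```text
top
[169.8 205.6] [11 11 96]
[212.5 206. ] [ 12  11 108]
[186.9 225.4] [ 13  12 108]
[167.3 248.1] [ 12  11 106]
[210.8 249. ] [ 13  11 108]
scene
[425.1 233.2] [10 10 74]
[461.8 237.4] [10 10 74]
[444.6 246.2] [10 11 87]
[424.  263.3] [11 11 90]
[462.  268.4] [11 10 86]
top
[344.8 217. ] [ 14  13 138]
[393.  242.2] [ 5  5 23]
[447.7 244.5] [ 6  6 26]
scene
[306.9 289.4] [ 13  10 106]
[249.  302.8] [ 13  11 113]
```

View pics/crop.png

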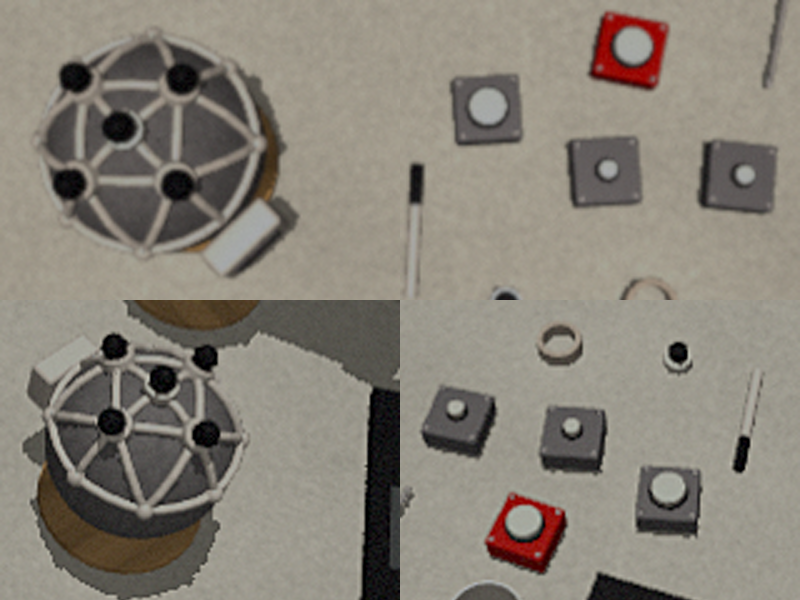

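The crop agrees. The front cap is at upper left in the top view (crop 75,77), opposite the pack (crop 240,238). The wide button sits on the grey box left of the red one (crop 488,107). Now triangulating both.

Run:
```python
from h import *
F=load('a');T,S=F['top'],F['scene']
P={}
for n,a,b in (('front',(169.8,205.6),(462,268.4)),('s1',(212.5,206),(424,263.3)),('crown',(186.9,225.4),(444.6,246.2)),('s2',(167.3,248.1),(461.8,237.4)),('back',(210.8,249),(425.1,233.2)),('wide',(344.8,217),(306.9,289.4))):
    p,e=tri(T,a,S,b);P[n]=p;print(n,p.round(4),'gap',round(e,4))
print('wide onplane',onz(T,(344.8,217),.042),onz(S,(306.9,289.4),.042))
print('pack',onz(T,(237,270),.115))
c=P['crown'];
for n in('front','s1','s2','back'): print(n,np.linalg.norm((P[n]-c)[:2]))
d=P['front']-P['back'];print('ctr',(sum(P[k] for k in('front','back','s1','s2'))/4)[:2],'dir',np.degrees(np.arctan2(d[1],d[0])),'side',np.degrees(np.arctan2(*(P['s1']-P['s2'])[[1,0]])))
for n,uv in(('bottle',(250,125)),('marker',(316,265)),('rover',(347,120)),('laptop edge',(122,170)),('laptop c2',(97,310))): print(n,onz(T,uv,.02))
```

```text
front [0.5514 0.2564 0.2126] gap 0.0021
s1 [0.5512 0.17   0.214 ] gap 0.0015
crown [0.5088 0.2134 0.2312] gap 0.0007
s2 [0.4655 0.2563 0.2148] gap 0.0029
back [0.4649 0.1701 0.2131] gap 0.002
wide [ 0.5619 -0.101   0.0434] gap 0.0023
wide onplane [ 0.56224148 -0.10218187  0.042     ] [ 0.56099306 -0.10000196  0.042     ]
pack [0.42943837 0.13527332 0.115     ]
front 0.060463935410537455
s1 0.060686161056949725
s2 0.060946709541025317
back 0.061705065333891695
ctr [0.50823347 0.21319799] dir 44.95211229109332 side -45.1935159183707
bottle [0.79640739 0.13485689 0.02      ]
marker [ 0.44877653 -0.03485454  0.02      ]
rover [ 0.81164134 -0.10706906  0.02      ]
laptop edge [0.67781688 0.44773528 0.02      ]
laptop c2 [0.33558659 0.48395265 0.02      ]
```

```bash
cat > geo.py <<'E'
from h import *
from scipy.spatial.transform import Rotation as Ro
a=np.array([np.sin(.56)*.7071,np.sin(.56)*.7071,np.cos(.56)])
front=np.array([.5082+.0481,.2132+.0481,.223])
def need(s,R,p):
    R0=np.array(s['orientation']);print('shift',(p-np.array(s['position'])).round(4),'turn',np.degrees(Ro.from_matrix(R@R0.T).as_rotvec()).round(2))
y=np.array([-.7071,.7071,0]);z=-a
Rf=np.c_[np.cross(y,z),y,z]
E
python3 - <<'E'
from geo import *
from rig import ctrl
s=ctrl.get_state()
need(s,Rf,front+a*(.008+.08))
print(proj(load('a')['top'],[front]),proj(load('a')['scene'],[front]))
print(onz(load('a')['top'],(160,390),.115))
E
```

```text
shift [ 0.3436 -0.3341  0.0716] turn [-6.88 33.2  64.52]
[[165.11441231 202.10094558]] [[464.84571899 268.1197584 ]]
[0.17389894 0.2892752  0.115     ]
```

jog_arm(series=[[0, 0, 0.06, 0, 0, 0], [0, 0, 0.12, 0, 0, 0], [0.03, -0.05, 0.15, 0, 0, 0], [0.06, -0.1, 0.15, 0, 0, 0], [0.1, -0.14, 0.15, 0, 0, 0], [0.15, -0.18, 0.15, 0, 0, 0], [0.2, -0.2, 0.15, 0, 0, 0], [0.24, -0.22, 0.15, 0, 0, 0]], claw=-1)

```text
time_s: 1.1
position: [0.4876, 0.4073, 0.3763]
orientation: [[-0.931, 0.365, -0.0], [0.365, 0.931, -0.0], [0.0, -0.0, -1.0]]
ft_force: [-0.1, 0.8, -0.4]
finger_gap: 0.19
```

jog_arm(series=[[0.02, -0.02, 0, -0.9, 4.5, 8.7], [0.04, -0.04, 0, -1.8, 9, 17.4], [0.06, -0.06, 0, -2.7, 13.5, 26.1], [0.08, -0.08, 0, -3.6, 18, 34.8], [0.1, -0.1, 0, -4.5, 22.5, 43.5], [0.1, -0.11, 0, -5.6, 27, 52.3], [0.1, -0.113, -0.02, -6.88, 33.2, 64.5], [0.102, -0.113, -0.04, -6.88, 33.2, 64.5]])

```text
time_s: 2.1
position: [0.5881, 0.2959, 0.3348]
orientation: [[-0.595, -0.709, -0.378], [-0.601, 0.705, -0.377], [0.534, 0.003, -0.846]]
ft_force: [-0.3, 0.5, -0.9]
finger_gap: 0.003
```

Run:
```python
from geo import *
from rig import ctrl
F=grab('b')
s=ctrl.get_state();print(s['joints'].round(1),s['ft_force'],s['finger_gap'])
need(s,Rf,front+a*(.008+.04))
for n in F: print(proj(F[n],[s['position']+.008*np.array(s['orientation'])[:,2]]))
cv2.imwrite('pics/b2.png',np.hstack([cv2.resize(F[n]['img'][y:y+160,x:x+160],(400,400)) for n,x,y in(('top',90,120),('scene',390,170))]))
```

```text
[  28.4   23.6   56.9  -11.4  130.3 -111.7] [-0.13004977  0.16473473 -0.19131399] 0.0021776383855800804
shift [-0.0135 -0.0166 -0.0696] turn [ 0.1  -0.3  -0.01]
[[492.79601094 254.69662366]]
[[127.19565018 173.88057788]]
```

View pics/b2.png

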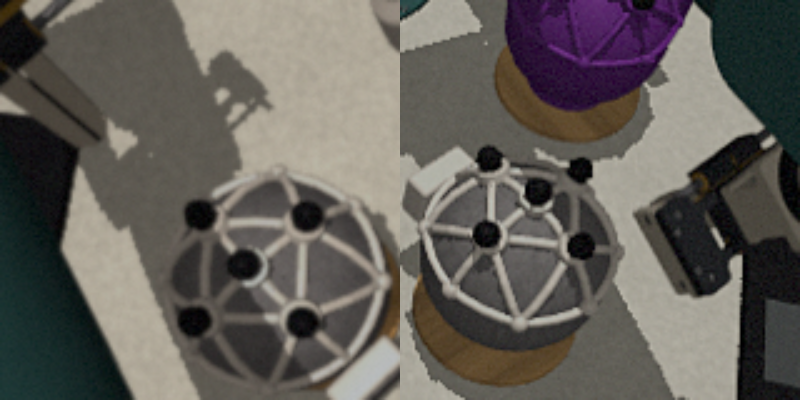

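Run:
```python
from geo import *
F=load('b')
o=[]
R=np.array([[-0.595, -0.709, -0.378], [-0.601, 0.705, -0.377], [0.534, 0.003, -0.846]]);p=np.array([.5881,.2959,.3348])
for n,x,y in(('top',90,130),('scene',450,200)):
    c=cv2.resize(F[n]['img'][y:y+80,x:x+80],(400,400),interpolation=2)
    pts=[p+R@np.array([i,j,.008]) for i in(-.0075,.0075) for j in(-.0175,.0175)]+[p+R@[0,0,.008]]
    for q in proj(F[n],pts): cv2.circle(c,tuple(int(v) for v in (q-[x,y])*5+2),3,(0,0,255),1)
    o.append(c)
cv2.imwrite('pics/b3.png',np.hstack(o))
```

```text
(no output)
```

View pics/b3.png

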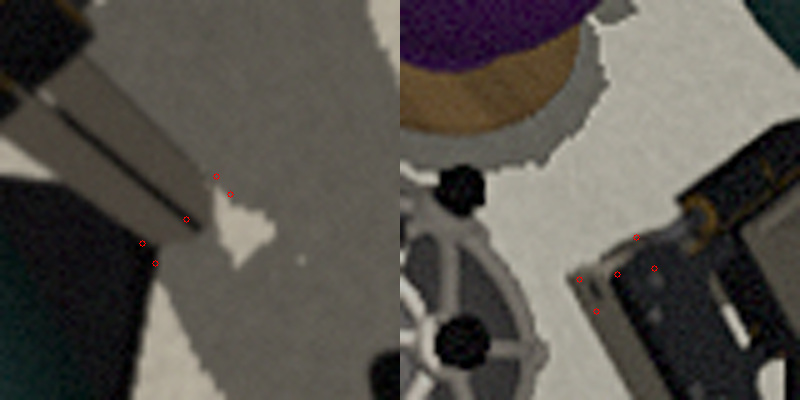

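Overlaid on the crop, the predicted fingertip corners lie within about 2–3 px of the visible fingertips: top crop about (190,225), scene crop about (605,260). So the calibration is good to about 3 mm. I'll close in to a 20 mm standoff along the cap axis.

jog_arm(series=[[-0.003, -0.004, -0.02, 0, 0, 0], [-0.006, -0.008, -0.035, 0, 0, 0], [-0.01, -0.012, -0.055, 0, 0, 0], [-0.0135, -0.0166, -0.0695, 0, 0, 0], [-0.018, -0.021, -0.079, 0, 0, 0], [-0.021, -0.0241, -0.0866, 0, 0, 0], [-0.021, -0.0241, -0.0866, 0, 0, 0]])

```text
time_s: 3.08
position: [0.5667, 0.2714, 0.25]
orientation: [[-0.599, -0.706, -0.377], [-0.599, 0.708, -0.375], [0.531, 0.001, -0.847]]
ft_force: [-0.4, -0.4, 0.4]
finger_gap: 0.004
```

Run:
```python
from geo import *
from rig import ctrl
F=grab('c')
s=ctrl.get_state();print(s['time_s'],s['position'],s['ft_force'])
need(s,Rf,front+a*(.008))
R=s['orientation'];p=s['position'];o=[]
for n,x,y in(('top',125,165),('scene',420,210)):
    c=cv2.resize(F[n]['img'][y:y+80,x:x+80],(400,400),interpolation=2)
    for q in proj(F[n],[p+R@[0,0,.008],front]): cv2.circle(c,tuple(int(v) for v in (q-[x,y])*5+2),3,(0,0,255),1)
    o.append(c)
cv2.imwrite('pics/c2.png',np.hstack(o))
```

```text
3.175 [0.56695219 0.27161485 0.25055837] [-0.28058942  0.30224237  0.53231084]
shift [-0.0076 -0.0073 -0.0208] turn [-0.05 -0.    0.05]
```

View pics/c2.png

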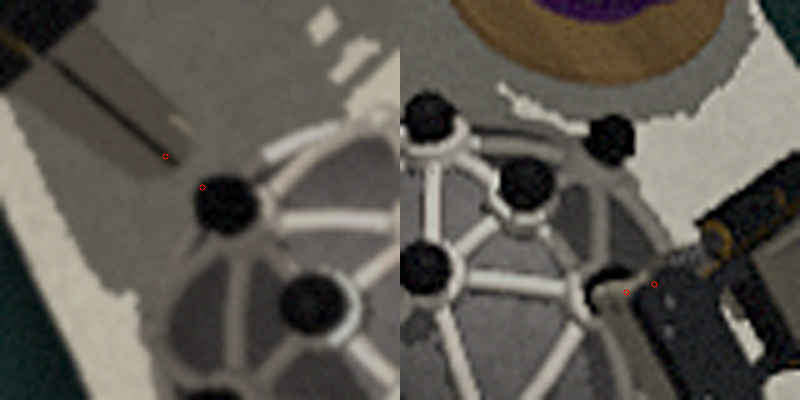

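Fingers are lined up with the cap axis: the seam points at the front cap, top crop (228,205). Now a slow approach.

jog_arm(series=[[-0.003, -0.003, -0.008, 0, 0, 0], [-0.005, -0.005, -0.014, 0, 0, 0], [-0.0065, -0.0062, -0.0175, 0, 0, 0], [-0.0065, -0.0062, -0.0175, 0, 0, 0]])

```text
time_s: 3.68
position: [0.5602, 0.2652, 0.2323]
orientation: [[-0.599, -0.706, -0.377], [-0.599, 0.708, -0.375], [0.532, 0.001, -0.847]]
ft_force: [0.3, 0.6, -0.5]
finger_gap: 0.007
```

```bash
cat > fz.py <<'E'
from geo import *
from rig import ctrl,viewer
import sys
fs=[]
F=grab(sys.argv[1])
for i in range(6):
    s=ctrl.get_state();fs.append(s['ft_force'])
    if i<5: viewer.grab_frame('top')
print(s['time_s'],s['position'],'F mean',np.mean(fs,0).round(2),'along axis',[round(float(f@a),2) for f in fs])
print('depth past nominal apex mm',round(1e3*float((front+a*.008-s['position'])@a),2))
R=s['orientation'];p=s['position'];o=[]
for n,x,y in(('top',125,165),('scene',420,210)):
    o.append(cv2.resize(F[n]['img'][y:y+80,x:x+80],(400,400),interpolation=2))
cv2.imwrite('pics/%s2.png'%sys.argv[1],np.hstack(o))
E
python3 fz.py d
```

```text
4.025 [0.5604169  0.26538165 0.2326702 ] F mean [-0.1  -0.09 -0.29] along axis [-1.23, -0.05, 0.28, -0.49, -0.07, -0.32]
depth past nominal apex mm -3.27
```

View pics/d2.png

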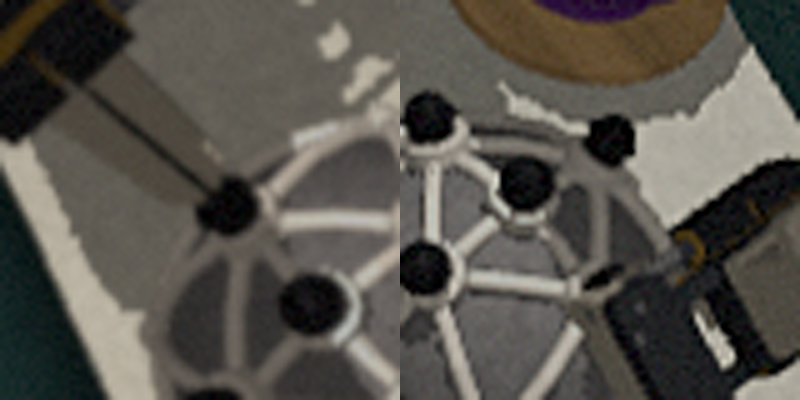

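jog_arm(series=[[-0.0011, -0.0011, -0.0026, 0, 0, 0], [-0.0023, -0.0023, -0.0052, 0, 0, 0], [-0.0023, -0.0023, -0.0052, 0, 0, 0]])

```text
time_s: 4.4
position: [0.558, 0.263, 0.2272]
orientation: [[-0.599, -0.706, -0.376], [-0.599, 0.708, -0.375], [0.531, 0.001, -0.847]]
ft_force: [1.8, 0.5, 0.8]
finger_gap: 0.006
```

```bash
python3 fz.py e
```

```text
4.75 [0.55808499 0.26305693 0.22741617] F mean [0.88 0.77 1.19] along axis [2.05, 1.81, 1.63, 1.79, 1.0, 1.46]
depth past nominal apex mm 2.93
```

View pics/e2.png

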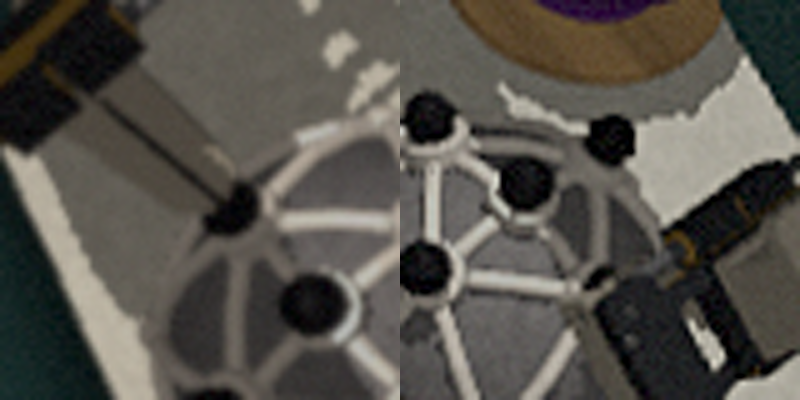

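Light touch confirmed: about 1.6 N along the axis on average, against −0.3 N free, and the cap is visibly pushed in under the fingertips (top crop 235,205). Drawing back along the axis, then up.

jog_arm(series=[[0.004, 0.004, 0.009, 0, 0, 0], [0.011, 0.011, 0.025, 0, 0, 0], [0.0225, 0.0225, 0.051, 0, 0, 0], [0.025, 0.02, 0.1, 0, 0, 0], [0.025, 0.02, 0.15, 0, 0, 0], [0.025, 0, 0.17, 0, 0, 0], [0.022, -0.05, 0.17, 0, 0, 0], [0.02, -0.1, 0.17, 0, 0, 0]])

```text
time_s: 5.75
position: [0.578, 0.1621, 0.3979]
orientation: [[-0.599, -0.707, -0.376], [-0.599, 0.707, -0.375], [0.531, 0.001, -0.847]]
ft_force: [1.4, -0.1, 0.9]
finger_gap: 0.004
```

Run:
```python
from geo import *
from rig import ctrl
s=ctrl.get_state();print(s['joints'].round(1))
z=np.array([0,0,-1.])
for ang in(135,90,60):
    y=np.array([np.cos(np.radians(ang)),np.sin(np.radians(ang)),0]);need(s,np.c_[np.cross(y,z),y,z],np.array([.5615,-.101,.15]))
F=grab('g')
def blobs(img,box):
    x0,y0,x1,y1=box;m=(img[y0:y1,x0:x1].max(2)<35).astype(np.uint8)
    n,_,st,ce=cv2.connectedComponentsWithStats(m);return [(np.round(ce[i]+[x0,y0],1),st[i,4]) for i in range(1,n) if 25<st[i,4]<250]
for nm,box in(('top',(150,180,265,290)),('scene',(390,222,485,320))):
    print(nm,blobs(F[nm]['img'],box))
```

```text
[  19.6   14.9   61.7  -17.7  131.6 -123.9]
shift [-0.0165 -0.2631 -0.2479] turn [ 22.64 -22.71  -0.  ]
shift [-0.0165 -0.2631 -0.2479] turn [ 12.54 -30.4  -43.8 ]
shift [-0.0165 -0.2631 -0.2479] turn [  4.44 -34.13 -72.92]
top [(array([212.3, 205.8]), np.int32(116)), (array([186.8, 225.4]), np.int32(118)), (array([210.5, 248.8]), np.int32(112))]
scene [(array([424.1, 263.2]), np.int32(92)), (array([462.2, 268.1]), np.int32(92))]
```

View pics/g_scene.png

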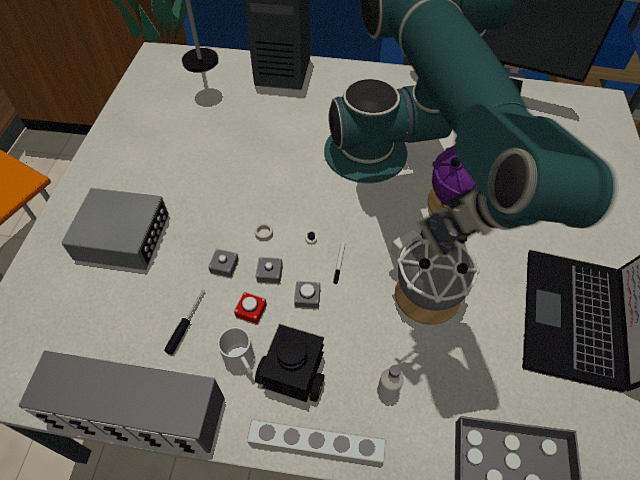

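Headset caps are within about 0.3 px of where they were before the touch, e.g. top (212,206), (187,225), and the front cap at scene (462,268). So the headset didn't move. On to the wide button, with the tool straightened to point down.

jog_arm(series=[[-0.002, -0.05, 0, 2, -5, -7.5], [-0.004, -0.1, 0, 4, -10, -14.5], [-0.008, -0.15, 0, 6, -15, -22], [-0.012, -0.2, 0, 8, -20, -29], [-0.014, -0.24, -0.02, 10, -25, -36], [-0.0165, -0.263, -0.06, 12.54, -30.4, -43.8], [-0.0165, -0.263, -0.12, 12.54, -30.4, -43.8], [-0.0165, -0.263, -0.18, 12.54, -30.4, -43.8]])

```text
time_s: 6.85
position: [0.5616, -0.1002, 0.2167]
orientation: [[-1.0, 0.001, 0.001], [0.001, 1.0, 0.0], [-0.001, 0.0, -1.0]]
ft_force: [1.1, -0.8, -0.6]
finger_gap: 0.004
```

jog_arm(series=[[0, 0, -0.04, 0, 0, 0], [0, 0, -0.08, 0, 0, 0], [0, 0, -0.08, 0, 0, 0], [0, 0, -0.08, 0, 0, 0]])

```text
time_s: 7.35
position: [0.5624, -0.0999, 0.1394]
orientation: [[-1.0, 0.0, 0.001], [0.0, 1.0, 0.0], [-0.001, 0.0, -1.0]]
ft_force: [-0.3, -0.9, 0.7]
finger_gap: 0.003
```

Run:
```python
from geo import *
from rig import ctrl
s=ctrl.get_state();print(s['joints'].round(1),s['time_s'],s['ft_force'])
z=np.array([0,0,-1.]);y=np.array([0,1.,0]);need(s,np.c_[np.cross(y,z),y,z],np.array([.5615,-.101,.08]))
F=grab('h');R=s['orientation'];p=s['position'];o=[]
for n,x,y in(('top',300,170),('scene',260,230)):
    c=cv2.resize(F[n]['img'][y:y+80,x:x+80],(400,400),interpolation=2)
    for q in proj(F[n],[p+R@[0,0,.008],[.5615,-.101,.042]]): cv2.circle(c,tuple(int(v) for v in (q-[x,y])*5+2),3,(0,0,255),1)
    o.append(c)
cv2.imwrite('pics/h2.png',np.hstack(o))
```

```text
[ -12.6   -4.2  101.8    0.    82.4 -102.6] 7.35 [-0.34472636 -0.89107724  0.66763263]
shift [-0.0009 -0.0011 -0.0594] turn [-0.01  0.07  0.02]
```

View pics/h2.png

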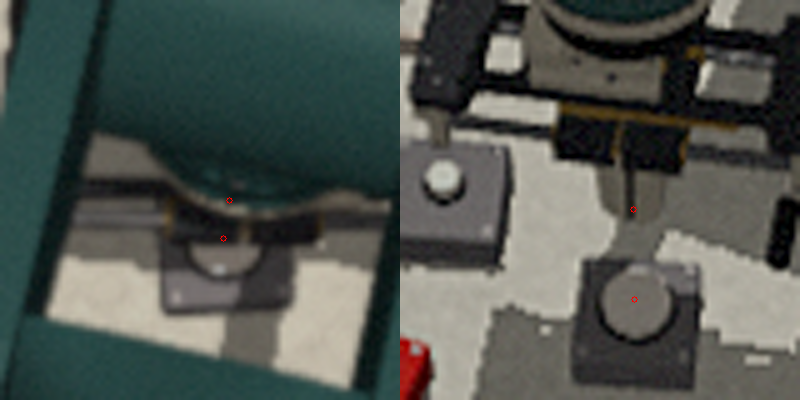

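The fingertip, scene crop (632,212), points straight at the wide button's centre (635,298). Descending and pressing in small steps.

jog_arm(series=[[-0.001, -0.001, -0.03, 0, 0, 0], [-0.001, -0.001, -0.06, 0, 0, 0], [-0.001, -0.001, -0.079, 0, 0, 0], [-0.001, -0.001, -0.082, 0, 0, 0], [-0.001, -0.001, -0.082, 0, 0, 0]])

```text
time_s: 8.07
position: [0.5611, -0.1011, 0.0564]
orientation: [[-1.0, 0.001, 0.001], [0.001, 1.0, 0.0], [-0.001, 0.0, -1.0]]
ft_force: [-0.1, -0.1, 0.3]
finger_gap: 0.004
```

jog_arm(series=[[0, 0, -0.004, 0, 0, 0], [0, 0, -0.008, 0, 0, 0], [0, 0, -0.011, 0, 0, 0], [0, 0, -0.0135, 0, 0, 0], [0, 0, -0.0135, 0, 0, 0]])

```text
time_s: 8.7
position: [0.5611, -0.1011, 0.0437]
orientation: [[-1.0, 0.001, 0.001], [0.001, 1.0, 0.0], [-0.001, 0.0, -1.0]]
ft_force: [-6.5, 1.7, 20.3]
finger_gap: 0.006
```

```bash
python3 fz.py i
```

```text
9.05 [ 0.56111005 -0.10107264  0.04369088] F mean [-6.84  1.52 20.55] along axis [14.56, 16.18, 15.61, 16.23, 14.63, 15.22]
depth past nominal apex mm 294.22
```

Fz is 20 N, well above the 4.5 N spring, and the tip is at z ≈ 0.0357. The button is bottomed. Releasing.

jog_arm(series=[[0, 0, 0.004, 0, 0, 0], [0, 0, 0.015, 0, 0, 0], [0, 0, 0.06, 0, 0, 0], [0, 0, 0.12, 0, 0, 0], [0, 0, 0.18, 0, 0, 0], [-0.03, 0, 0.22, 0, 0, 0], [-0.06, 0, 0.24, 0, 0, 0], [-0.06, 0, 0.24, 0, 0, 0]])

```text
time_s: 10.05
position: [0.4997, -0.1011, 0.2844]
orientation: [[-1.0, 0.001, 0.003], [0.001, 1.0, -0.0], [-0.003, -0.0, -1.0]]
ft_force: [0.9, -0.3, 0.9]
finger_gap: 0.007
```

Run:
```python
from geo import *
from rig import ctrl
F=grab('j');s=ctrl.get_state();print(s['time_s'],s['position'],s['ft_force'],s['joint_velocities'].round(2))
im=F['scene']['img'];A=load('a')['scene']['img']
m=(im[245:310,205:325].min(2)>150).astype(np.uint8);n,_,st,ce=cv2.connectedComponentsWithStats(m)
print([(np.round(ce[i]+[205,245],1),st[i,4]) for i in range(1,n) if st[i,4]>20])
m=(im[222:320,390:485].max(2)<35).astype(np.uint8);n,_,st,ce=cv2.connectedComponentsWithStats(m)
print([(np.round(ce[i]+[390,222],1),st[i,4]) for i in range(1,n) if 25<st[i,4]<250])
```

```text
10.15 [ 0.50055256 -0.1009554   0.28165795] [0.58365783 0.47404537 1.42737753] [ 0.16  1.6   0.24  0.04 -0.26 -0.09]
[(array([253.5, 274.5]), np.int32(3871)), (array([221.7, 257.4]), np.int32(22)), (array([319.5, 270.7]), np.int32(184)), (array([268.1, 264.9]), np.int32(22)), (array([249.1, 302.7]), np.int32(124))]
[(array([425.2, 233.3]), np.int32(72)), (array([461.8, 237.5]), np.int32(71)), (array([444.6, 246.2]), np.int32(85)), (array([424.1, 263.6]), np.int32(83)), (array([462.1, 268.3]), np.int32(86))]
```

View pics/j_scene.png

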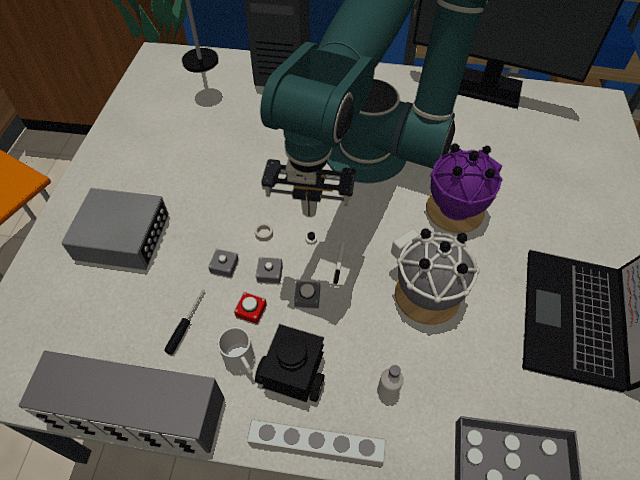

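In the picture the button is up (307,291, in shadow) and the white headset's caps are back to within 0.3 px. The purple headset looks slightly different from the first picture, so I'll compare before handing in.

Run:
```python
from h import *
o=[cv2.resize(load(k)['scene']['img'][120:240,400:520],(390,390),interpolation=2) for k in 'aj']
p=[cv2.resize(load(k)['top']['img'][320:460,80:220],(390,200)) for k in 'aj']
cv2.imwrite('pics/k.png',np.vstack([np.hstack(o),np.hstack(p)]))
for k in 'abcdegj':
    for n,b in(('scene',(425,125,515,215)),('top',(90,330,215,450))):
        im=load(k)[n]['img'].astype(int)[b[1]:b[3],b[0]:b[2]]
        m=((im[:,:,0]-im[:,:,1]>25)&(im[:,:,2]-im[:,:,1]>15)).astype(np.uint8)
        ys,xs=np.nonzero(m);print(k,n,len(xs),xs.mean().round(1)+b[0] if len(xs) else'',xs.min()+b[0] if len(xs) else'',xs.max()+b[0] if len(xs) else'',ys.min()+b[1] if len(xs) else'',ys.max()+b[1] if len(xs) else '')
```

```text
a scene 3365 466.8 432 507 143 213
a top 6544 153.3 97 202 342 440
b scene 3494 465.9 432 506 143 213
b top 450 192.1 178 203 347 397
c scene 2702 459.2 432 489 144 213
c top 137 196.8 188 203 353 388
d scene 2428 457.1 432 484 144 213
d top 80 197.8 191 203 354 387
e scene 2340 456.4 432 482 144 213
e top 51 198.1 193 203 357 385
g scene 1348 449.9 432 476 147 203
g top 0     
j scene 3505 464.5 431 501 149 214
j top 6987 156.1 105 205 330 435
```

View pics/k.png

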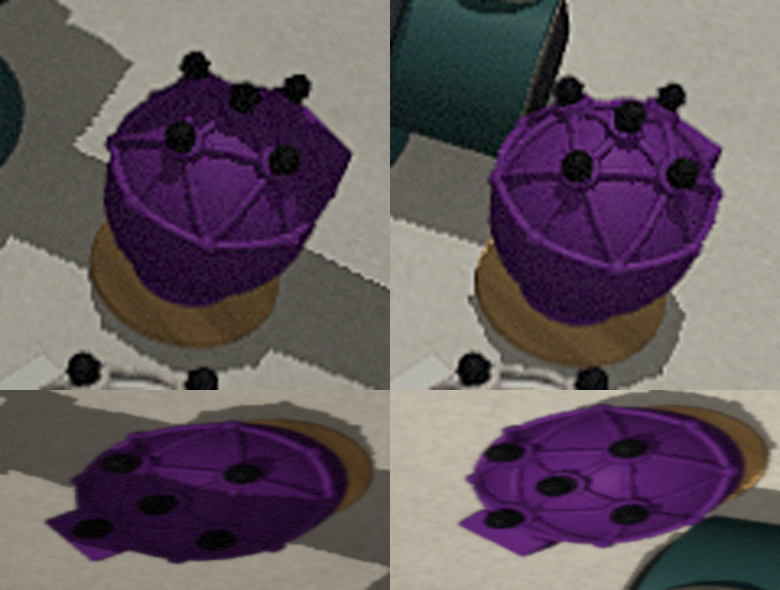

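The purple look-alike has shifted, so an arm link must have brushed it. I'll find when that happened and whether the arm still touches it.

Run:
```python
from h import *
o=[cv2.resize(load(k)['scene']['img'][90:220,370:520],(390,300),interpolation=2) for k in 'ghij']
cv2.imwrite('pics/l.png',np.vstack([np.hstack(o[:2]),np.hstack(o[2:])]))
cv2.imwrite('pics/l2.png',np.vstack([np.hstack([cv2.resize(load(k)['top']['img'][300:480,60:370],(390,226)) for k in kk]) for kk in('gh','ij')]))
```

```text
(no output)
```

View pics/l.png

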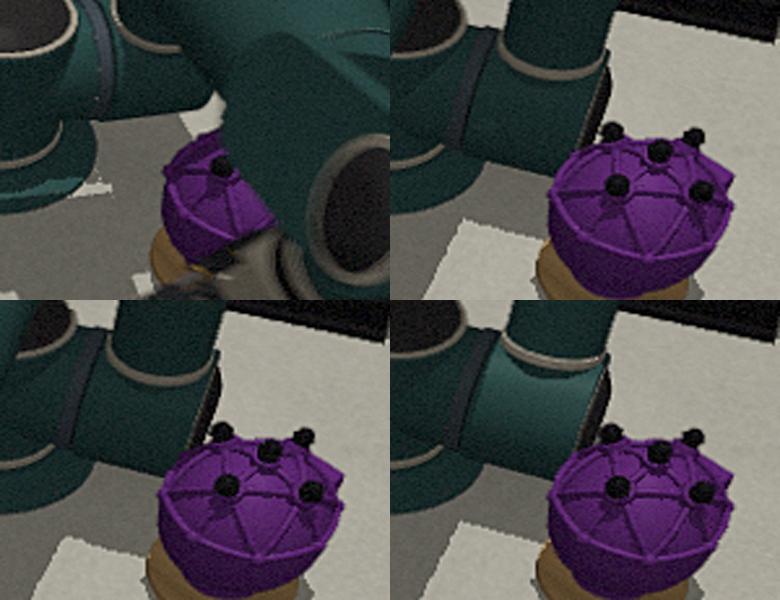

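View pics/l2.png

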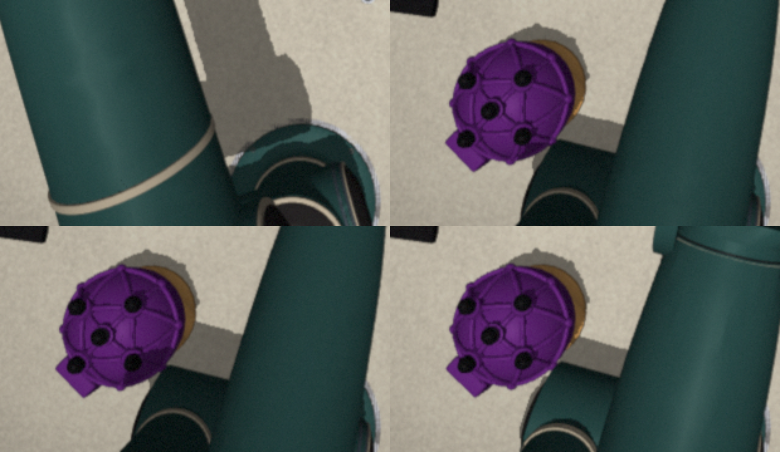

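The shoulder housing nudged the purple look-alike as joint 1 swung toward the button, between frames g and h, and it is still right beside it. I'll back joint 1 off so the robot touches nothing: first up, then toward +y, well above the white headset.

jog_arm(series=[[0.02, 0, 0.04, 0, 0, 0], [0.04, 0, 0.08, 0, 0, 0], [0.06, 0, 0.12, 0, 0, 0], [0.08, 0.03, 0.13, 0, 0, 0], [0.08, 0.07, 0.13, 0, 0, 0], [0.08, 0.12, 0.13, 0, 0, 0], [0.08, 0.17, 0.13, 0, 0, 0], [0.08, 0.17, 0.13, 0, 0, 0]])

```text
time_s: 11.15
position: [0.5811, 0.072, 0.41]
orientation: [[-1.0, -0.003, -0.003], [-0.003, 1.0, 0.001], [0.003, 0.001, -1.0]]
ft_force: [-0.6, 0.2, -0.0]
finger_gap: 0.005
```

Run:
```python
from geo import *
from rig import ctrl
F=grab('m');s=ctrl.get_state();print(s['time_s'],s['position'],s['joints'].round(1),s['ft_force'])
# foot-plane displacement estimate from purple caps (ring height .223 approx), centroids by scene blobs
for k,b in(('a',(430,120,515,185)),('m',(430,120,515,185)),('j',(430,120,515,185))):
    im=load(k)['scene']['img'][b[1]:b[3],b[0]:b[2]]
    m=(im.max(2)<35).astype(np.uint8);n,_,st,ce=cv2.connectedComponentsWithStats(m)
    for i in range(1,n):
        if 25<st[i,4]<140:
            uv=ce[i]+[b[0],b[1]];print(k,uv.round(1),onz(load(k)['scene'],uv,.214).round(3))
im=F['scene']['img']
cv2.imwrite('pics/m2.png',cv2.resize(im[90:320,200:520],(800,575)))
```

```text
11.25 [0.58108488 0.06943994 0.41045423] [  4.3  -3.8  76.4   0.  107.6 -85.7] [-0.45636951  0.12529133  0.04616026]
a [459.5 140.2] [0.131 0.258 0.214]
a [490.4 146.8] [0.143 0.342 0.214]
a [474.7 149.7] [0.161 0.299 0.214]
a [455.1 161.6] [0.216 0.245 0.214]
a [487.1 168.9] [0.229 0.329 0.214]
m [454.6 147.7] [0.163 0.244 0.214]
m [486.  149.4] [0.155 0.33  0.214]
m [473.2 155.6] [0.185 0.294 0.214]
m [489.4 173.2] [0.243 0.334 0.214]
j [486.  149.4] [0.155 0.33  0.214]
j [473.2 155.6] [0.185 0.294 0.214]
j [432.3 162.7] [0.23  0.184 0.214]
j [457.1 170.9] [0.249 0.25  0.214]
j [489.5 173.1] [0.243 0.335 0.214]
```

View pics/m2.png

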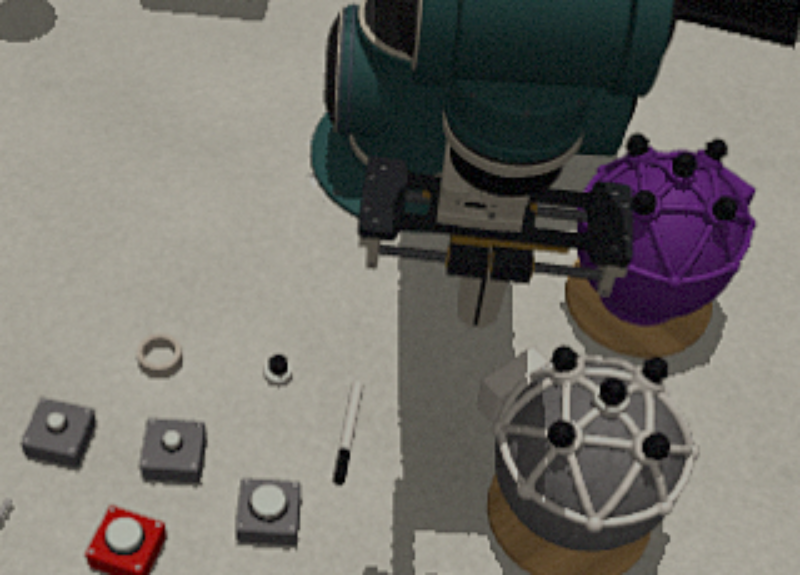

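The arm is now clear: the shoulder has backed off about 17°. The wide button is up and white at crop (268,502), and the white headset and its caps are undisturbed. The purple look-alike ended up about 25 mm from where it started. Pushing it back would mean working inside the arm's minimum reach, next to the white headset, and risks tipping something, so I'll leave it and hand in.

Run:
```python
from rig import ctrl
print(ctrl.finish_job())
```

```text
the job is handed in; nothing more can be done
None
```

I did the tap and the button press in the order asked, but on the way to the button the arm's shoulder housing shoved the purple look-alike headset.

- **Electrode tap:** I touched the front cap along its own axis with the closed fingertips, at about 1.6 N and roughly 4 mm of travel by the spring rate. I then drew back. All five caps afterwards matched their starting pixels to within about 0.3 px, so the white headset did not move.
- **Button press:** I pressed the wide grey-box button to its stop. The force reached 20 N against its 4.5 N spring, with the fingertips at about 36 mm. I released it, and the last picture shows it up.
- **Failed check:** The purple headset slid about 25 mm and turned by roughly 13° as joint 1 swung toward the button. I noticed only in the pictures afterwards, and I can't rule out that the arm pressed it with over 40 N, because the wrist sensor doesn't feel the arm's links. It stayed upright. I backed the arm clear and did not push it back, because it stands too close to the base and I could have tipped it.
- **Rest of the scene:** The narrow buttons, the red look-alike and the bystanders look undisturbed in the pictures, though I didn't measure them. The job took about 11 s of the 38 s allowed, and the robot was touching nothing at hand-in.

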